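Set the bar scale to millilitres and zero it

ROBOT

A 6-joint arm with a two-finger parallel gripper is mounted at the origin on the work surface. World frame = base frame: x ahead of the robot, y to its left, z up, the work surface at z = 0. Lengths are in mm, angles in rad, forces in N, time in s.
With the tool pointing down it reaches from about 425 to 925 mm from the base axis. Payload 12.5 kg.
Tool frame: the origin (TCP) lies at the very end of the fingers, on their centre line; the grasp point (between the pads) lies 19 mm behind it; z points along the fingers, y is the direction in which the jaws open and shut (so a half turn about z gives the same grasp; the last joint's range is limited). The gripper opens to 85 mm and grips with 20 to 120 N. Pads are 22 mm wide; open, the fingers measure 114 mm over their backs; the gripper's body (76 mm by 85 mm) begins 54 mm behind the grasp point. The pads swing forward as they close: fully open they stand 13 mm farther back than shut.
Start: joints at [1.226, 0.491, 1.559, -0, 1.092, -0.106], TCP at [147.817, 607.285, 231.327] pointing down, gripper open.
Joint ranges: [-3.1, 3.1], [-0.84, 2.19], [0.05, 2.79], [-1.13, 4.28], [0.06, 2.93], [-2.69, 2.69]. Speed limits (rad/s): [2.22, 2.22, 2.79, 3.14, 3.14, 3.14].

INTERFACE

Orientations are given as a unit quaternion [w, x, y, z].
In Python, from plant import manip gives the robot as it stands.
- The arm moves only by the tool jog_arm, never from a script. Its argument "series" is a list of rows, each a list of 5 numbers: the shift along the world's x, y, z in m, then the turn about the world's z in rad, then the closure, from 0 (fully open) to 1 (shut). In form: [[x, y, z, yaw, hand], ...]. A call has 1 to 20 rows; each row shifts and turns the pose as measured when the row begins; what a row does not reach is not made up. A row lasts 1/8 s, in which the tool goes at most 62.5 mm and 10.7 degrees, less where a joint would pass 70% of its speed; a pose out of reach is approached as far as the arm can. A call is refused whole if a number of a shift passes 0.0625 or a number of a turn 0.188, either way. A call with a gripper value outside its range is refused whole. The fingers move at their own pace and stop on an object; "newtons" is the grip in N (left out, the last holds). Time passes only in rows, so rows that do not move let the fingers close. It gives the time, the measured TCP pose, the force and the opening at its end, in the units of the state.
- manip.get_state(): the state, without advancing time (a new reading comes with each control period).
- manip.get_image(name): name is "side" or "top"; returns a dict with "pixels" (400x640x3 uint8, red, green, blue), "camera_matrix" (3x3 intrinsics, pixels), "rvec" (rotation vector, rad) and "tvec" (3), from world to camera coordinates, as OpenCV has them. Camera axes: x right, y down, z forward; pixel columns grow to the right and rows downward; lengths in mm; the calibration is good to about 2 mm. A picture is of the moment at which its call begins. There is no depth.
- manip.finish_job(): hands the job in, once; it reports no verdict.
Trained networks look in a picture, given as the dict that the camera call returned (one of the last four; its "shot" number tells which), for a name from the list of things; names that differ only in an ending like _2 or _b are one class to them, and where a whole thing is asked for, a point or a joint stands for the part that bears it (a point fixed in the world has none). Each returns a list of dicts, best first, with "confidence" (0 to 1); they miss things now and then, are a little off and sometimes report something else, mostly with a low value. They report only what shows in the picture. A call takes as long as a camera call.
- manip.look_for(picture, thing): "extent" ([left, top, right, bottom] as shares, 0 to 1, of the picture: columns of its width, rows of its height, round what is visible of it).
- manip.outline_of(picture, thing): "pixels" (400x640 bool, what is visible of it) and "extent" ([left, top, right, bottom] as shares, 0 to 1, of the picture: columns of its width, rows of its height, round what is visible of it).
- manip.landmark_of(picture, thing): "location" ([row, column] as shares, 0 to 1, of the picture: columns of its width, rows of its height: a listed point, or the origin of a listed thing).
The state is a dict: "time_s": time; "q": joint angles; "dq": joint speeds; "joint_efforts": joint torques, N m; "tool_pos": TCP position; "ee_rot": TCP orientation; "ft_force": force on the tool from outside, world axes, zero at the start; "ft_torque": the same for the moment, N m; "finger_gap": finger opening in mm.
Only numpy, scipy, OpenCV 4.12 (cv2) and the standard library are available. Lean on these libraries where they do the work, as an engineer would, in place of code of your own. Each camera call takes 0.05 s, during which the arm holds its last target. There are 200 camera calls.

TASK

The jigger is standing on the bar scale ready for pouring: with the fingertips, lightly press the blue units key all the way down and let it come back up, then lightly press the white zero key all the way down, let it come back up, and withdraw. Do not press the red key, do not press two keys together, and do not touch the scale's body or platter, the jigger, the tumblers or the shaker; nothing is to be grasped, lifted or moved.

Things in the scene. Friction and masses are not known exactly. Their poses are not given: they have to be found in the camera images.
- scale: Flat black bar scale, 240 (x) by 190 (y) by 22 mm high, fixed on the glass trolley top (z = 0). Origin: centre of its underside; z up; its front (-x side of its own frame) carries a row of three keys along its y axis, then comes a small display, then a round aluminium platter, 144 mm across, whose top is 28 mm above the trolley top. It may be turned by up to about 25 degrees.
- red_top (a point): Centre of the top face of the red on/off key: a flat red cap, 28 mm (scale's x) by 32 mm (scale's y), turned with the scale. When up its top is 35 mm above the trolley top and 10 mm above its grey bezel; the point moves down with the key. The three keys sit in a row 92 mm in front of the scale's centre, 56 mm apart from centre to centre; the order of the colours varies.
- red_key (a joint): Travel of the red key, m: 0 up, 0.006 fully down. A spring brings it back up; about 4.5 N at full travel, then a hard stop.
- red_unit: The red key with its fixed grey bezel (36 by 40 mm, 3 mm thick, on the scale's top face). Origin: centre of the bezel's underside, axes as the scale's.
- blue_top (a point): Centre of the top face of the blue units key: a flat blue cap, 28 mm (scale's x) by 32 mm (scale's y), turned with the scale. When up its top is 35 mm above the trolley top and 10 mm above its grey bezel; the point moves down with the key. The three keys sit in a row 92 mm in front of the scale's centre, 56 mm apart from centre to centre; the order of the colours varies.
- blue_key (a joint): Travel of the blue key, m: 0 up, 0.006 fully down. A spring brings it back up; about 4.5 N at full travel, then a hard stop.
- blue_unit: The blue key with its fixed grey bezel (36 by 40 mm, 3 mm thick, on the scale's top face). Origin: centre of the bezel's underside, axes as the scale's.
- white_top (a point): Centre of the top face of the white zero (tare) key: a flat white cap, 28 mm (scale's x) by 32 mm (scale's y), turned with the scale. When up its top is 35 mm above the trolley top and 10 mm above its grey bezel; the point moves down with the key. The three keys sit in a row 92 mm in front of the scale's centre, 56 mm apart from centre to centre; the order of the colours varies.
- white_key (a joint): Travel of the white key, m: 0 up, 0.006 fully down. A spring brings it back up; about 4.5 N at full travel, then a hard stop.
- white_unit: The white key with its fixed grey bezel (36 by 40 mm, 3 mm thick, on the scale's top face). Origin: centre of the bezel's underside, axes as the scale's.
- jigger: Loose double-cone steel jigger, 80 mm high, 44 mm across its mouth, standing on the scale's platter (so its mouth is 108 mm above the trolley top), about 120 to 145 mm behind the row of keys. Origin: centre of its underside, z up.
- tumbler_a: Loose clear glass tumbler, 80 mm across, 90 mm high, standing upright on the trolley top beside the front of the scale, 165 to 195 mm to its -y side from the centre line. Origin: centre of its underside, z up.
- tumbler_b: Loose clear glass tumbler, 80 mm across, 90 mm high, standing upright on the trolley top beside the rear of the scale, 200 to 240 mm from its centre line. Origin: centre of its underside, z up.
- shaker: Loose stainless cocktail shaker, 86 mm across, 200 mm high, standing upright beside the rear of the scale, 200 to 240 mm from its centre line. Origin: centre of its underside, z up.
- platter (a point): Centre of the top of the scale's platter, 42 mm behind the scale's centre.

How it is judged (in metres and radians):
On the way, in this order (a step that is already met when the one before it is completed fails the run):
1. the blue key is pressed down (over 5 of its 6 mm) (value of joint blue_key above 0.005 m), for 0.05 s.
2. the blue key is up again (value of joint blue_key below 0.001 m), for 0.1 s.
3. then the white key is pressed down (over 5 of its 6 mm) (value of joint white_key above 0.005 m), for 0.05 s.
4. the white key is up again (value of joint white_key below 0.001 m), for 0.1 s.
At the end, for the whole second after the job is handed in: All three keys are up (within 1 mm); the jigger stands on the platter and it, both tumblers and the shaker stand upright (within 0.1 rad), at rest and within 10 mm of where they started (value of joint each of red_key, blue_key, white_key below 0.001 m and distance of each of jigger, tumbler_a, tumbler_b, shaker from where it was at the start of the episode below 0.01 m and angle between each of jigger, tumbler_a, tumbler_b, shaker's own z axis and vertical below 0.1 rad and linear speed of each of jigger, tumbler_a, tumbler_b, shaker below 0.02 m/s and horizontal distance between jigger and platter below 0.06 m and height (world z) of jigger above 0.022 m); the robot touches nothing.
It fails at once if the red on/off key is pressed (value of joint red_key above 0.002 m).
It fails at once if the blue and the white key are down together (value of joint each of blue_key, white_key above 0.002 m).
It fails at once if a key is hit or pressed harder than 20 N (contact force between any of the fingers, the arm and red_unit above 20 N or contact force between any of the fingers, the arm and blue_unit above 20 N or contact force between any of the fingers, the arm and white_unit above 20 N).
It fails at once if the robot touches the scale itself or its platter (over 1 N) (contact force between any of the fingers, the arm and scale above 1 N).
It fails at once if the jigger, a tumbler or the shaker is shifted by more than 10 mm, lifted or tipped, or pushed on by the robot (over 1 N) (distance of any of jigger, tumbler_a, tumbler_b, shaker from where it was at the start of the episode above 0.01 m or angle between any of jigger, tumbler_a, tumbler_b, shaker's own z axis and vertical above 0.1 rad or contact force between any of the fingers, the arm and jigger above 1 N or contact force between any of the fingers, the arm and tumbler_a above 1 N or contact force between any of the fingers, the arm and tumbler_b above 1 N or contact force between any of the fingers, the arm and shaker above 1 N).
It also fails if it takes over 40 s, if anything falls off the work surface, if the arm or the gripper's body presses on something with over 40 N, if the wrist force passes 120 N, or if a joint passes its speed limit or range.

## Working session

There is one attempt and no reset: what is moved stays moved. The work goes in short steps, Python scripts to look and compute and a tool call to move; the robot and the scene stay as the last step left them, time stands still between calls to the robot, and variables do not carry over. Pictures are saved under pics/ and viewed, about 8 in all and at most 12, crops included, and the job is handed in when it is done.

Besides the shell and the picture viewer there is one more tool, called after "Call:" in YAML: its name, and indented under it one key for each argument. jog_arm: Moves the arm, as the interface text tells. Its arguments: {"type":"object","properties":{"series":{"type":"array","items":{"type":"array","items":{"type":"number"}}},"newtons":{"type":"number"}},"required":["series"]}

```bash
mkdir -p pics; cat > h.py <<'E'
import numpy as np, cv2
from plant import manip
def ray(im,uv,z):
    K=np.array(im["camera_matrix"]);R=cv2.Rodrigues(np.array(im["rvec"],float))[0];t=np.array(im["tvec"],float).ravel()
    d=R.T@np.linalg.inv(K)@np.array([uv[0],uv[1],1.]);c=-R.T@t
    return c+d*(z-c[2])/d[2]
def save(im,n): cv2.imwrite("pics/"+n,cv2.cvtColor(im["pixels"],cv2.COLOR_RGB2BGR))
E
python3 - <<'E'
from h import *
s=manip.get_state();print(s["time_s"],s["tool_pos"],s["ee_rot"],s["finger_gap"],s["ft_force"])
Z=dict(red_top=35,blue_top=35,white_top=35,platter=28,scale=0,jigger=28,tumbler_a=0,shaker=0)
for c in("top","side"):
    im=manip.get_image(c);save(im,c+"0.png")
    for n,z in Z.items():
        for r in manip.landmark_of(im,n)[:3]:
            uv=(r["location"][1]*640,r["location"][0]*400)
            print(c,n,round(r["confidence"],2),np.round(uv),np.round(ray(im,uv,z),1))
E
```

```text
0.0 [147.7366687  607.04609105 230.72155631] [-1.27433971e-04  1.19101579e-01  9.92881909e-01 -5.58099516e-04] 85.47772100215917 [ 0.26941573 -0.25700343 -0.73485212]
top red_top 0.68 [339. 211.] [590.9 -16.7  35. ]
top blue_top 0.59 [383. 228.] [ 542.9 -109.4   35. ]
top white_top 0.48 [357. 221.] [563.5 -53.8  35. ]
top platter 0.73 [378. 167.] [ 685. -118.   28.]
top scale 0.9 [375. 185.] [ 650.9 -110.3    0. ]
top jigger 0.81 [374. 163.] [ 697.1 -109.1   28. ]
top tumbler_a 0.85 [471. 190.] [ 614.8 -333.7    0. ]
top tumbler_a 0.58 [443. 216.] [ 561.2 -257.5    0. ]
top shaker 0.58 [292. 148.] [761.3  77.7   0. ]
side red_top 0.73 [338. 204.] [592.7 -21.8  35. ]
side red_top 0.55 [373. 159.] [ 554.1 -222.4   35. ]
side blue_top 0.64 [367. 182.] [ 545.1 -121.    35. ]
side white_top 0.66 [355. 196.] [560.2 -60.7  35. ]
side white_top 0.22 [313. 175.] [ 681.5 -105.8   35. ]
side platter 0.65 [312. 174.] [ 690.8 -119.3   28. ]
side scale 0.78 [324. 188.] [ 652.9 -104.4    0. ]
side jigger 0.73 [309. 177.] [ 692.5 -102.7   28. ]
side tumbler_a 0.97 [361. 147.] [ 606.1 -317.3    0. ]
side tumbler_a 0.61 [372. 163.] [ 559.2 -249.8    0. ]
side shaker 0.69 [369. 188.] [ 543.5 -144.7    0. ]
side shaker 0.4 [309. 174.] [ 709.3 -148.5    0. ]
```

```bash
ls pics
```

```text
side0.png
top0.png
```

```bash
python3 - <<'E'
import cv2,numpy as np
a=cv2.imread("pics/top0.png")[110:270,240:520];b=cv2.imread("pics/side0.png")[90:250,200:480]
cv2.imwrite("pics/c0.png",cv2.resize(a,None,fx=2.8,fy=2.8,interpolation=2)[:,:800]);cv2.imwrite("pics/c1.png",cv2.resize(b,None,fx=2.8,fy=2.8,interpolation=2))
E
```

```text
(no output)
```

View pics/c0.png

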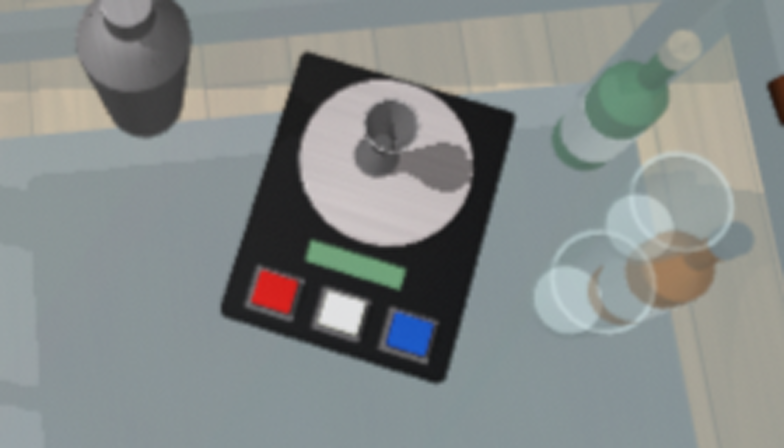

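View pics/c1.png

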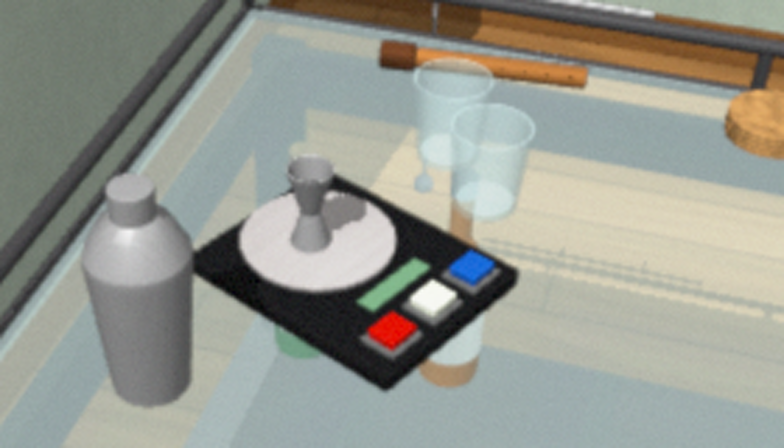

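View pics/top0.png

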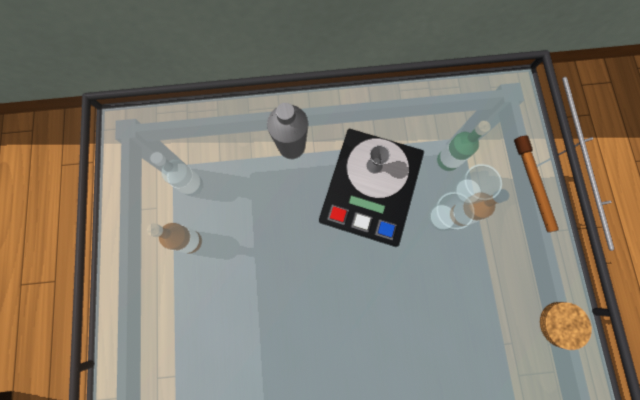

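The top crop shows red at about (338,214), white (361,221) and blue (386,229) in the full picture. The scale is turned clockwise and both tumblers stand off the blue end. The network's red and blue points are a few pixels off, so I'll refine with colour centroids and a rigid fit.

```bash
python3 - <<'E'
from h import *
from scipy.optimize import least_squares
obs={}
for c in("top","side"):
    im=manip.get_image(c);p=im["pixels"].astype(int);r,g,b=p[...,0],p[...,1],p[...,2]
    M={"red":(r>150)&(g<80)&(b<80),"blue":(b>130)&(r<90)&(b-r>80)}
    # white: near midpoint of red and blue
    yy,xx=np.mgrid[:400,:640]
    ctr={}
    for n in M:
        m=M[n]&(xx>290)&(xx<420)&(yy>150)&(yy<260); ctr[n]=np.array([xx[m].mean(),yy[m].mean()]);print(c,n,m.sum(),ctr[n])
    mid=(ctr["red"]+ctr["blue"])/2
    m=(p.min(-1)>170)&(np.hypot(xx-mid[0],yy-mid[1])<13);ctr["white"]=np.array([xx[m].mean(),yy[m].mean()]);print(c,"white",m.sum(),ctr["white"])
    for n in ctr: print(n,np.round(ray(im,ctr[n],35 if c=="top" else 34),1))
    if 1:
        P=np.array([ray(im,ctr[n],35 if c=="top" else 33.5)[:2] for n in("blue","white","red")])
        print("dists",np.linalg.norm(np.diff(P,axis=0),axis=1)); d=P[2]-P[0];print("yaw",np.arctan2(-d[0],d[1]))
    for t in("scale","tumbler_a","shaker"):
        for o in manip.outline_of(im,t)[:2]:
            m=o["pixels"].astype(np.uint8);y,x=np.nonzero(m);q=cv2.boxPoints(cv2.minAreaRect(np.c_[x,y].astype(np.float32)))
            print(t,round(o["confidence"],2),m.sum(),np.round(np.array([ray(im,v,22 if t=="scale" else 45)[:2] for v in q])).tolist() )
E
```

```text
top red 169 [337.57988166 213.76331361]
top blue 177 [385.91525424 229.        ]
top white 166 [361.65662651 221.23493976]
red [584.3 -11.8  35. ]
blue [ 539.7 -114.5   35. ]
white [562.2 -63.3  35. ]
dists [56.00037261 55.99095133]
yaw -0.41044417760830587
scale 0.93 7012 [[569.0, 35.0], [795.0, -58.0], [716.0, -239.0], [497.0, -137.0]]
tumbler_a 0.89 1300 [[617.0, -272.0], [680.0, -354.0], [613.0, -401.0], [551.0, -319.0]]
tumbler_a 0.71 1386 [[599.0, -206.0], [610.0, -312.0], [527.0, -312.0], [517.0, -208.0]]
shaker 0.77 1785 [[864.0, 126.0], [854.0, 29.0], [718.0, 42.0], [728.0, 135.0]]
side red 131 [339.29770992 207.66412214]
side blue 119 [367.80672269 184.97478992]
side white 117 [354.04273504 195.95726496]
red [585.5 -10.   34. ]
blue [ 541.5 -113.2   34. ]
white [563.4 -61.8  34. ]
dists [55.84567943 56.39973233]
yaw -0.40342343473516407
scale 0.63 3974 [[787.0, -42.0], [792.0, -297.0], [497.0, -138.0], [528.0, 68.0]]
tumbler_a 0.94 1076 [[619.0, -348.0], [540.0, -375.0], [501.0, -185.0], [572.0, -161.0]]
tumbler_a 0.74 694 [[677.0, -422.0], [600.0, -448.0], [555.0, -250.0], [624.0, -227.0]]
shaker 0.98 2425 [[926.0, -86.0], [850.0, -157.0], [689.0, 107.0], [755.0, 159.0]]
```

Both views agree within 2 mm, with 56.0 mm key spacing as specified. Blue is at about (540,-114), white at (562.5,-63), scale yaw about -0.405. I'll move with the gripper shut on an arc clear of the shaker, jaws along the scale's y axis.

Call:
jog_arm:
  series:
    - [0.034,-0.031,0,0,1]
    - [0.034,-0.031,0,0,1]
    - [0.034,-0.031,0,0,1]
    - [0.034,-0.031,0,0,1]
    - [0.034,-0.031,0,0,1]
    - [0.034,-0.031,0,0,1]
    - [0.034,-0.031,0,0,1]
    - [0.034,-0.031,0,0,1]
    - [0.012,-0.047,0,-0.02,1]
    - [0.012,-0.047,0,-0.02,1]
    - [0.012,-0.047,0,-0.02,1]
    - [0.012,-0.047,0,-0.02,1]
    - [0.012,-0.047,0,-0.02,1]
    - [0.012,-0.047,0,-0.02,1]
    - [0.012,-0.047,0,-0.02,1]
    - [0.012,-0.047,0,-0.02,1]
    - [0.012,-0.047,0,0,1]
    - [0.012,-0.047,0,0,1]
  newtons: 20

```text
time_s: 3.55
tool_pos: [549.6, -132.6, 232.9]
ee_rot: [0.003, 0.198, 0.98, 0.001]
ft_force: [0.9, 1.0, -0.2]
finger_gap: 0.0
```

Call:
jog_arm:
  series:
    - [-0.01,0.018,-0.03,0,1]
    - [0,0,-0.04,0,1]
    - [0,0,-0.04,0,1]
    - [0,0,-0.03,0,1]
    - [0,0,-0.01,0,1]
    - [0,0,0,0,1]

```text
time_s: 4.3
tool_pos: [540.6, -118.6, 79.9]
ee_rot: [0.005, 0.201, 0.98, 0.001]
ft_force: [0.2, 0.6, 0.4]
finger_gap: 0.2
```

```bash
python3 - <<'E'
from h import *
print(manip.get_state()["tool_pos"],manip.get_state()["ft_force"])
t=manip.get_image("top");s=manip.get_image("side")
a=cv2.resize(t["pixels"][170:270,300:420],None,fx=3.3,fy=3.3,interpolation=2);b=cv2.resize(s["pixels"][130:230,300:420],None,fx=3.3,fy=3.3,interpolation=2)
save({"pixels":np.hstack([a,b])},"c2.png")
E
```

```text
[ 540.55859169 -118.61854421   79.85312288] [0.21543106 0.58085406 0.37620196]
```

View pics/c2.png

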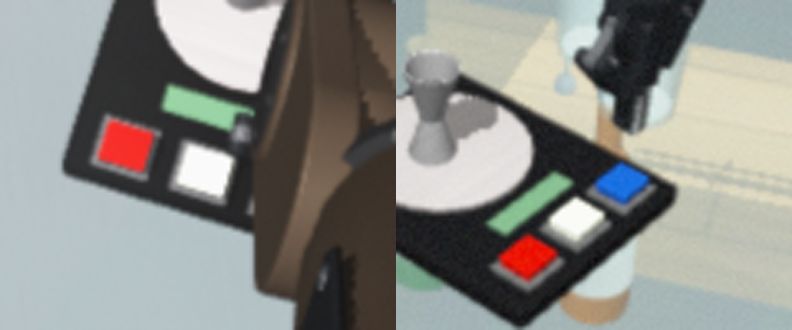

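The side view (right) shows the closed fingertips right above the blue key with everything else clear. The top view is masked by the arm. I'll correct y by +4 mm and come closer.

Call:
jog_arm:
  series:
    - [0,0.004,-0.012,0,1]
    - [0,0.0,-0.012,0,1]
    - [0,0,-0.008,0,1]
    - [0,0,0,0,1]

```text
time_s: 4.9
tool_pos: [541.6, -114.5, 48.3]
ee_rot: [0.007, 0.201, 0.98, 0.001]
ft_force: [0.9, 0.1, -0.5]
finger_gap: -0.1
```

```bash
python3 - <<'E'
from h import *
st=manip.get_state();print(st["tool_pos"],st["ft_force"])
s=manip.get_image("side")
K=s["camera_matrix"]
for q in (st["tool_pos"],[540.3,-114,35]): print(cv2.projectPoints(np.array([q],float),np.array(s["rvec"],float),np.array(s["tvec"],float),np.array(K),None)[0].ravel())
save({"pixels":cv2.resize(s["pixels"][145:215,320:410],None,fx=7,fy=7,interpolation=2)},"c3.png")
E
```

```text
[ 541.63853821 -114.51514153   48.31302629] [ 0.90809542  0.0799022  -0.46559363]
[368.35812463 180.15662564]
[368.39364138 184.55776913]
```

View pics/c3.png

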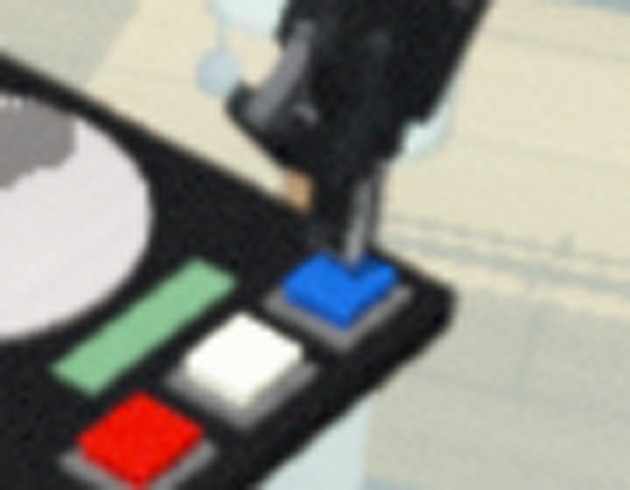

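Fingertips are centred above blue, about 13 mm up. I'll descend in small steps, watching the force.

Call:
jog_arm:
  series:
    - [-0.001,0,-0.006,0,1]
    - [0,0,-0.005,0,1]
    - [0,0,-0.002,0,1]
    - [0,0,-0.002,0,1]
    - [0,0,0,0,1]

```text
time_s: 5.58
tool_pos: [541.0, -114.8, 33.1]
ee_rot: [0.008, 0.201, 0.98, 0.001]
ft_force: [-1.4, -0.5, 1.7]
finger_gap: -0.0
```

Call:
jog_arm:
  series:
    - [0,0,-0.0015,0,1]
    - [0,0,-0.001,0,1]
    - [0,0,0,0,1]

```text
time_s: 5.95
tool_pos: [541.0, -114.8, 30.9]
ee_rot: [0.008, 0.201, 0.98, 0.001]
ft_force: [-1.8, 0.8, 3.4]
finger_gap: -0.1
```

Call:
jog_arm:
  series:
    - [0,0,-0.001,0,1]
    - [0,0,-0.001,0,1]
    - [0,0,0,0,1]

```text
time_s: 6.32
tool_pos: [541.0, -114.7, 29.1]
ee_rot: [0.008, 0.201, 0.98, 0.001]
ft_force: [-2.4, -0.1, 4.5]
finger_gap: 0.1
```

Call:
jog_arm:
  series:
    - [0,0,-0.0007,0,1]
    - [0,0,0,0,1]

```text
time_s: 6.58
tool_pos: [541.0, -114.8, 29.0]
ee_rot: [0.008, 0.201, 0.98, 0.001]
ft_force: [-1.8, 0.3, 7.2]
finger_gap: -0.1
```

```bash
python3 - <<'E'
from h import *
s=manip.get_image("side");print(manip.get_state()["tool_pos"],manip.get_state()["ft_force"])
save({"pixels":cv2.resize(s["pixels"][145:215,320:410],None,fx=7,fy=7,interpolation=2)},"c4.png")
E
```

```text
[ 540.99684581 -114.7628221    28.96220191] [-2.39417419  0.90512449  7.25118613]
```

View pics/c4.png

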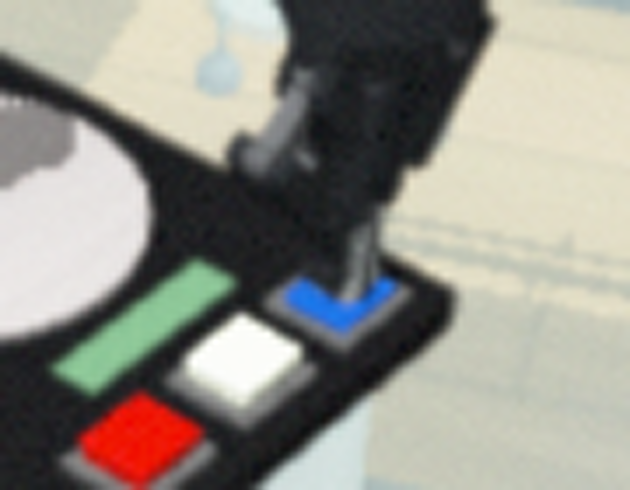

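Blue is fully down: the cap is visibly lowered at crop (345,300), z is 29.0 and the force rose to 7 N at the stop. Now I'll release it, lift and go over to white.

Call:
jog_arm:
  series:
    - [0,0,0.005,0,1]
    - [0,0,0.01,0,1]
    - [0,0,0.012,0,1]
    - [0,0,0,0,1]
    - [0.007,0.017,0,0,1]
    - [0.007,0.017,0,0,1]
    - [0.007,0.016,0,0,1]
    - [0,0,0,0,1]
    - [0,0,0,0,1]

```text
time_s: 7.75
tool_pos: [563.6, -60.1, 57.1]
ee_rot: [0.008, 0.2, 0.98, 0.001]
ft_force: [-0.7, -0.1, -0.1]
finger_gap: -0.0
```

Call:
jog_arm:
  series:
    - [-0.001,-0.003,-0.006,0,1]
    - [0,0,-0.006,0,1]
    - [0,0,-0.004,0,1]
    - [0,0,0,0,1]

```text
time_s: 8.25
tool_pos: [562.0, -64.5, 39.5]
ee_rot: [0.008, 0.201, 0.98, 0.001]
ft_force: [-0.7, -0.2, -0.6]
finger_gap: 0.2
```

```bash
python3 - <<'E'
from h import *
s=manip.get_image("side");print(manip.get_state()["tool_pos"],manip.get_state()["ft_force"])
save({"pixels":cv2.resize(s["pixels"][145:215,320:410],None,fx=7,fy=7,interpolation=2)},"c5.png")
E
```

```text
[562.07788778 -64.50814562  39.73135134] [-1.24177135 -0.04707005 -0.25789085]
```

View pics/c5.png

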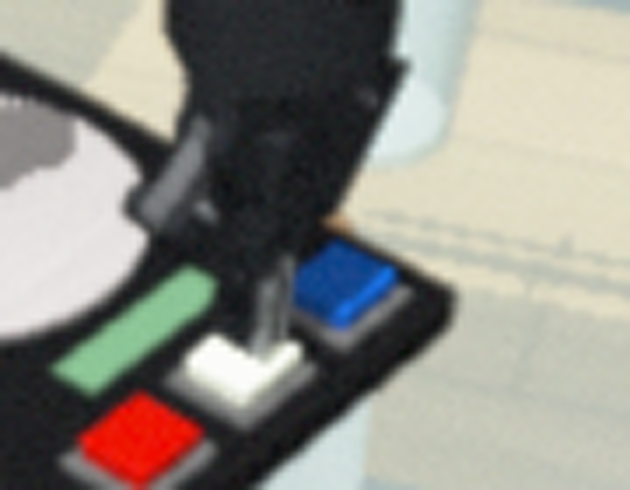

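Blue is back up and shaded by the gripper, and the fingertips are just above white, at crop (265,350). I'll shift +1 mm in y and press.

Call:
jog_arm:
  series:
    - [0,0.001,-0.002,0,1]
    - [0,0,-0.002,0,1]
    - [0,0,-0.002,0,1]
    - [0,0,-0.0015,0,1]
    - [0,0,-0.001,0,1]
    - [0,0,0,0,1]

```text
time_s: 9.05
tool_pos: [562.3, -63.5, 31.3]
ee_rot: [0.009, 0.201, 0.98, 0.0]
ft_force: [-0.7, -0.6, 3.9]
finger_gap: -0.1
```

Call:
jog_arm:
  series:
    - [0,0,-0.001,0,1]
    - [0,0,-0.001,0,1]
    - [0,0,-0.0005,0,1]
    - [0,0,0,0,1]

```text
time_s: 9.55
tool_pos: [562.3, -63.5, 29.1]
ee_rot: [0.009, 0.201, 0.98, 0.0]
ft_force: [-1.2, 0.4, 5.2]
finger_gap: 0.3
```

Call:
jog_arm:
  series:
    - [0,0,-0.0007,0,1]
    - [0,0,0,0,1]

```text
time_s: 9.8
tool_pos: [562.3, -63.5, 29.0]
ee_rot: [0.009, 0.201, 0.98, 0.0]
ft_force: [-2.6, 0.5, 6.7]
finger_gap: 0.1
```

White is at its stop, like blue was. Withdraw upward and then away towards the start side.

Call:
jog_arm:
  series:
    - [0,0,0.005,0,1]
    - [0,0,0.015,0,1]
    - [0,0,0.03,0,1]
    - [0,0,0.04,0,1]
    - [0,0,0.04,0,1]
    - [0,0,0.04,0,1]
    - [-0.012,0.04,0.01,0,1]
    - [-0.012,0.04,0,0,1]
    - [-0.012,0.04,0,0,1]
    - [-0.012,0.04,0,0,1]
    - [-0.012,0.04,0,0,1]
    - [-0.012,0.04,0,0,1]
    - [-0.01,0.03,0,0,1]
    - [0,0,0,0,1]
    - [0,0,0,0,1]
    - [0,0,0,0,1]

```text
time_s: 11.8
tool_pos: [475.8, 213.4, 226.0]
ee_rot: [0.013, 0.202, 0.979, 0.002]
ft_force: [-0.5, -0.2, 0.3]
finger_gap: 0.3
```

```bash
python3 - <<'E'
from h import *
s=manip.get_image("side");t=manip.get_image("top");st=manip.get_state();print(st["time_s"],st["tool_pos"],st["ft_force"])
for c,im in(("top",t),("side",s)):
    o=cv2.cvtColor(cv2.imread(f"pics/{c}0.png"),4).astype(int);d=np.abs(o-im["pixels"]).max(-1)
    sl=(slice(100,270),slice(325,520)) if c=="top" else (slice(100,240),slice(270,400));print(c,(d[sl]>60).sum())
save({"pixels":np.hstack([cv2.resize(x,None,fx=2,fy=2,interpolation=2) for x in(t["pixels"][90:290,320:520],s["pixels"][50:250,210:410])])},"c6.png")
E
```

```text
11.9 [475.88331551 213.33982089 225.8287836 ] [0.17687693 0.69934975 0.06414587]
top 0
side 4190
```

View pics/c6.png

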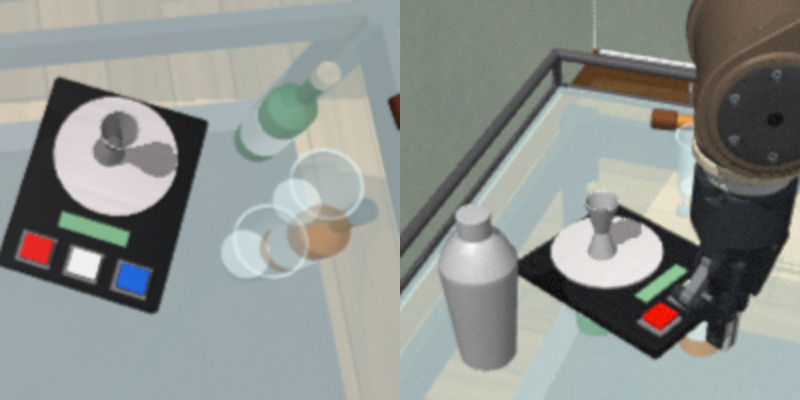

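The top view matches the starting picture: no pixel in the scale, jigger and tumbler region changed. All keys are up and the arm is in free air. I'm handing in.

```bash
python3 -c "
from plant import manip
print(manip.finish_job())"
```

```text
the job is handed in; nothing more can be done
None
```

I pressed the blue key fully down and let it come back up, did the same with the white key, then withdrew and handed the job in at about 12 s. `finish_job` gives no verdict, so the result below rests on my own checks.

- **Presses:** both keys reached their hard stop with the tip at z = 29.0 mm, which is the full 6 mm of travel. The highest forces I read were about 7 N on blue and 6.7 N on white. I read these at the end of each move, so a brief peak in between would not show.
- **Key release:** blue was seen back up before I pressed white. In the final top view all three keys look up.
- **Scene:** in the final top view, no pixel around the scale, jigger and tumblers had changed noticeably from the start. The shaker was outside that comparison. It looked upright and unmoved in the final side view, and the arm's path was planned clear of it.
- **Disagreement:** the trained networks placed the key centres up to about 10 mm off from the colour-based positions. I used the colour-based ones: the two cameras agreed within 2 mm, and the key spacing came out at 56.0 mm from the top camera and 55.8 and 56.4 mm from the side camera, against 56 mm stated.
- **Not usable:** the final side picture could not be compared with its starting picture because the arm blocked part of the view.

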